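Load a filter holder: cassette, then end plate, each pressed flat

TASK

Load the filter holder: draw the white filter cassette out of its slip case by the end that sticks out, lay it on the bench, take it again across its middle and set it between the holder's corner guides. Press down on it from above, past the sprung rollers, until you feel it lying flat on the seat; only then set the bare metal end plate on top of it and press that down flat in the same way, both lying lengthwise along the holder. Let go at the end and leave the bottles and the cup standing where they are.

Things in the scene. Friction and masses are not known exactly. Their poses are not given: they have to be found in the camera images.
- cassette_center (a point): centre (half-way up) of the loose filter cassette: white plastic slab 130 (own x) x 60 (own y) x 14 mm (own z, up), grey ribbed window, 0.14 kg. It starts in the slip case, lying flat 12 mm above the bench, its own -x end sticking 40 mm out of the mouth; the case covers its middle. It must be drawn straight out by 92 mm or more. Either end may point either way in the holder.
- end_plate_center (a point): centre (half-way up) of the loose end plate: a bare grey steel slab 130 (own x) x 60 (own y) x 12 mm (own z, up), about 0.21 kg, lying flat on the bench. Either end may point either way in the holder.
- sleeve: grey slip case of the cassette, fixed. Outside 97 x 76 x 37 mm high, inside 64 mm wide, 21 mm high, floor 12 mm thick. Origin on the bench, 40 mm behind the mouth; own x runs along the case, the mouth faces own -x, roughly to the robot (yaw within 0.3 rad); the closed back is at own x = +57 mm.
- holder: filter holder, fixed; origin on the bench below its middle, own x along its length. Foot plate 214 x 100 mm, 12 mm high. Four corner angles with flared tops, 71 mm high, enclose a 133 x 63 mm place for slabs; each long side is open for fingers only at own x = -28 to +28 mm, down to 14 mm above the bench. Clip blocks 59 mm high reach out to own x = +-105 mm.
- roller_mid (a point): point midway between the holder's two sprung black rollers, 51 mm above the bench; one roller (radius 7 mm) at the middle of each end, reaching 2 mm over a slab's end. A slab set between the guides rests on both rollers, underside about 55 mm above the bench; pressed with 3 to 8 N it slips past them, which give sideways. If only one end goes down, press the other.
- seat: manifold block of the holder with a black rubber face, 126 x 52 mm, on which the cassette must lie; a fixed part of the holder
- seat_top (a point): middle of the seat's upper face, 32 mm above the bench, own x along the holder. The cassette lies home when its centre is 7 mm above this point, the end plate when its centre is 20 mm above it (their top faces then lie 14 and 26 mm above it).
- cassette: the same filter cassette; this origin lies at the centre of its underside
- end_plate: the same end plate; this origin lies at the centre of its underside
- sample_20: smaller translucent bottle with a black cap, 37 mm wide, 81 mm high, loose; origin under its middle; leave it alone
- sample_21: larger translucent bottle with a black cap, 42 mm wide, 93 mm high, loose; origin under its middle; leave it alone
- rinse_cup: cloudy plastic cup, 47 mm wide, 64 mm high, loose; origin under its middle; leave it alone
Things that resemble listed ones, but are neither listed nor needed, are in the scene too. Of the things shaped like the end_plate, the dark steel one is meant.

How it is judged:
By the outcome, as a careful person would: the job done as asked, in the order asked, and still so for the second after the job is handed in, with the robot touching nothing.
It also fails if it takes over 64 s, if anything falls off the work surface, if the arm or the gripper's body presses on something with over 40 N, if the wrist force passes 120 N, or if a joint passes its speed limit or range.

ROBOT

A 6-joint arm with a two-finger parallel gripper is mounted at the origin on a cart in front of the work surface, level with it; the furniture and walls round the work are solid. World frame = base frame: x ahead of the robot, y to its left, z up, the work surface at z = 0. Lengths are in mm, angles in rad, forces in N, time in s.
With the tool pointing down it reaches from about 325 to 900 mm from the base axis. Payload 6.1 kg.
Tool frame: the origin (TCP) lies between the finger pads; the fingertips stand 19 mm ahead of it and the grasp point (between the pads) is the TCP; z points along the fingers, y is the line along which they close (so a half turn about z gives the same grasp; the last joint's range is limited). The gripper opens to 87 mm and grips with 3 to 60 N. Pads are 19 mm wide; open, the fingers measure 117 mm over their backs; the gripper's body (75 mm by 190 mm) begins 51 mm behind the grasp point.
Start: joints at [-1.252, 0.22, 1.526, -0, 1.395, -0.126], TCP at [268.915, -564.181, 241.538] pointing down, gripper open.
Joint ranges: [-2.98, 2.98], [-0.91, 2.08], [0.09, 2.57], [-1.24, 4.39], [0.2, 2.65], [-2.68, 2.68]. Speed limits (rad/s): [2.57, 2.57, 3.01, 3.14, 3.14, 3.14].

INTERFACE

Orientations are given as [roll, pitch, yaw] about the fixed x, y, z axes, in that order (R = Rz(yaw) Ry(pitch) Rx(roll)).
In Python, from plant import * gives the robot as it stands. The module is installed in compiled form; this text tells all that it offers.
- The arm moves only by the tool move_arm, never from a script. Its argument "steps" is a list of rows, each a list of 3 entries, a list of its own where there are three numbers: the closure in counts, from 0 (fully open) to 255 (shut), then the shift along the world's x, y, z in mm, then the turn about the world's z in rad. A call has 1 to 5 rows; each row shifts and turns the commanded pose from where the row before left it; what a row does not reach is not made up. A row lasts 1/10 s, in which the tool goes at most 50 mm and 8.59 degrees, less where a joint would pass 70% of its speed; a pose out of reach is approached as far as the arm can. A call is refused whole if a number of a shift passes 50 or a number of a turn 0.15, either way. A call with a gripper value outside its range is refused whole. The fingers move at their own pace and stop on an object; "grip_force" is the grip in N (left out, the last holds). Time passes only in rows, so rows that do not move let the fingers close. It gives the time, the measured TCP pose, the force, the opening and the grip force at its end, in the units of the state.
- observe(): the state, without advancing time (a new reading comes with each control period).
- camera(name): name is "side" or "top" or "wrist"; returns (picture, depth): 384x512x3 uint8, red, green, blue; 384x512 float32, mm along the optical axis (not along the pixel's ray), 0 where there is no reading.
- camera_info(name): a dict with "fx", "fy", "cx", "cy" (pixels), "rvec" (rotation vector, rad) and "tvec" (3), from world to camera coordinates, as OpenCV has them. Camera axes: x right, y down, z forward; pixel columns grow to the right and rows downward; lengths in mm; the calibration is good to about 2 mm. A picture is of the moment at which its call begins: read the wrist's pose just before it. camera_info takes no time and is no camera call; for the wrist camera it gives the pose at the moment of the call.
- finish_job(): hands the job in; it is judged then, once.
The state is a dict: "time_s": time; "joint_pos": joint angles; "dq": joint speeds; "effort": joint torques, N m; "position": TCP position; "orientation": TCP orientation; "ft_force": force on the tool from outside, world axes, zero at the start; "torque": the same for the moment, N m; "width": finger opening in mm; "grasp_force": force on a finger pad.
Only numpy, scipy, OpenCV 4.12 (cv2) and the standard library are available. Lean on these libraries where they do the work, as an engineer would, in place of code of your own. Each camera call takes 0.05 s, during which the arm holds its last target. There are 200 camera calls.

## Working session

There is one attempt and no reset: what is moved stays moved. The work goes in short steps, Python scripts to look and compute and a tool call to move; the robot and the scene stay as the last step left them, time stands still between calls to the robot, and variables do not carry over. Pictures are saved under pics/ and viewed, at most 10 in all, crops included, and the job is handed in when it is done.

Besides the shell and the picture viewer there is one more tool, called after "Request:" as name(argument=value, ...), one argument or row to a line, values as JSON. move_arm: Moves the arm, as the interface text tells. Its arguments: {"type":"object","properties":{"steps":{"type":"array"},"grip_force":{"type":"number"}},"required":["steps"]}

```bash
mkdir -p pics
cat > h.py <<'E'
from plant import *
import numpy as np, cv2
def cam(n):
    i=camera_info(n); p,d=camera(n); return p,d,i
def world(i,d,u,v,z=None):
    R=cv2.Rodrigues(np.array(i["rvec"],float))[0]; t=np.array(i["tvec"],float).ravel()
    r=np.array([(u-i["cx"])/i["fx"],(v-i["cy"])/i["fy"],1.0])
    c=-R.T@t; w=R.T@r
    if z is not None: return c+w*(z-c[2])/w[2]
    return c+w*d
def cloud(i,d):
    R=cv2.Rodrigues(np.array(i["rvec"],float))[0]; t=np.array(i["tvec"],float).ravel()
    v,u=np.mgrid[:d.shape[0],:d.shape[1]]
    P=np.stack([(u-i["cx"])/i["fx"]*d,(v-i["cy"])/i["fy"]*d,d],-1)
    return (P-t)@R
def save(n,p): cv2.imwrite("pics/"+n,cv2.cvtColor(p,cv2.COLOR_RGB2BGR))
E
python3 - <<'E'
from h import *
for n in("top","side"):
    p,d,i=cam(n); np.savez(n+".npz",p=p,d=d); import pickle; pickle.dump(i,open(n+".pkl","wb"))
    save(n+".png",cv2.resize(p,(800,600),interpolation=cv2.INTER_CUBIC)); print(n,i)
print(observe())
E
```

```text
top {'fx': 348.59909043637924, 'fy': 348.59909043637924, 'cx': 257.0673334139706, 'cy': 190.80032155712607, 'rvec': array([ 2.14063067, -2.11810429,  0.19775863]), 'tvec': array([ -10.03640237,  595.06060531, 1103.66615702])}
side {'fx': 409.4737151422488, 'fy': 409.4737151422488, 'cx': 254.29641589185425, 'cy': 196.1669250841382, 'rvec': array([ 0.56697677, -2.40329244,  1.4873335 ]), 'tvec': array([537.305856  , 152.9157764 , 934.49693573])}
{'time_s': 0.1, 'joint_pos': array([-1.25212269e+00,  2.21161652e-01,  1.52747784e+00,  1.17016264e-05,
        1.39467873e+00, -1.26132863e-01]), 'dq': array([ 0.00060103, -0.00291884, -0.00215319, -0.00242089, -0.00188175,
        0.00014613]), 'effort': array([ 8.10069796e-04, -4.95944202e+01, -3.88518763e+01,  7.01523037e-02,
        5.14982908e-02, -5.23716187e-05]), 'position': array([ 268.74717645, -563.70388255,  240.54767847]), 'orientation': array([-3.13988225e+00, -2.28499138e-04,  4.44804243e-01]), 'ft_force': array([-0.61531147, -0.58153451, -0.74888428]), 'torque': array([-0.03946529, -0.01015897, -0.05533143]), 'grasp_force': 0.0, 'width': 87.39460170176604}
```

View pics/top.png

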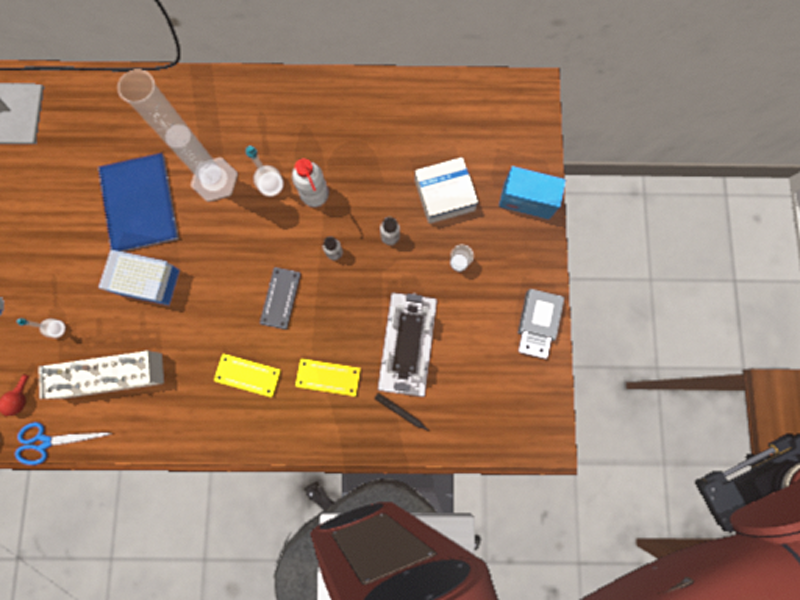

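View pics/side.png

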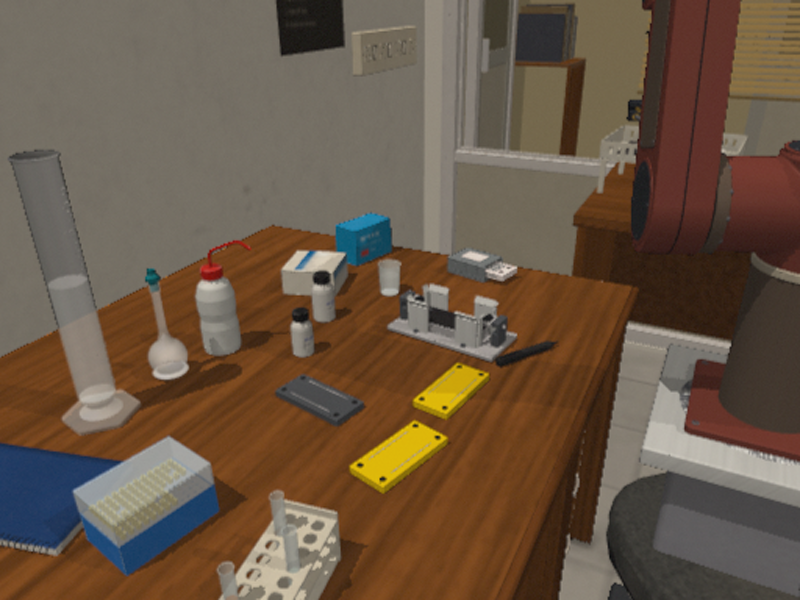

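The top view shows the slip case at (541,318) with the white cassette end at (536,345), and the holder at (408,344). Three things could be taken for the end plate: the dark grey slab (280,297) and the yellow plates (247,375) and (328,377). The dark grey one fits the description. Nothing else resembles the cassette except the white box (447,188), which is too big. I'll measure with the depth image and check with one crop.

Run:
```python
from h import *
import pickle
out={}
for n in("top","side"):
    f=np.load(n+".npz");p,d=f["p"],f["d"];i=pickle.load(open(n+".pkl","rb"))
    W=cloud(i,d); out[n]=(p,d,i,W)
p,d,i,W=out["top"]
s=1/1.5625
def reg(name,box,zlo,zhi):
    x0,y0,x1,y1=[int(b*s) for b in box]
    w=W[y0:y1,x0:x1].reshape(-1,3); m=(w[:,2]>zlo)&(w[:,2]<zhi)
    q=w[m]; r=cv2.minAreaRect(q[:,:2].astype(np.float32))
    print(name,len(q),"c",np.round(r[0],1),"size",np.round(r[1],1),"ang",round(np.radians(r[2]),3),"zmed",np.median(q[:,2]).round(1), "mean",q.mean(0).round(1))
for q in [(300,420,50,30),]:
    print("bench z", np.median(W[int(420*s):int(440*s),int(150*s):int(360*s),2]))
reg("plate",(250,258,310,338),6,25)
reg("holder foot",(365,282,450,405),6,100)
reg("holder top",(365,282,450,405),60,85)
reg("case top",(505,280,580,365),31,45)
reg("case+cas",(505,280,580,365),15,45)
reg("cass end",(510,328,560,370),18,30)
reg("b20",(318,230,345,265),20,120);reg("b21",(378,212,405,248),20,120);reg("cup",(445,240,478,275),20,120)
a=p[int(280*s):int(405*s),int(365*s):int(585*s)]; b=p[int(250*s):int(375*s),int(240*s):int(460*s)]
p2=out["side"][0]
a=cv2.resize(a,None,fx=4.2,fy=4.2,interpolation=cv2.INTER_CUBIC)[:335,:590]
b=cv2.resize(p2[150:250,170:340],(590,265+82),interpolation=cv2.INTER_CUBIC)[:, :a.shape[1]]
a=a[:250+85]
save("crop1.png",np.vstack([a[:, :590],b[:265]]))
print(a.shape,b.shape)
```

```text
bench z 1.4876581126564057
plate 683 c [593.4 263.8] size [119.4 162.5] ang 1.468 zmed 12.8 mean [601.8 263.2  12.8]
holder foot 1954 c [508.7 -15.2] size [266.3 187.2] ang 0.009 zmed 29.6 mean [497.9 -15.7  29.6]
holder top 232 c [504.9 -18.4] size [ 79.4 199.9] ang 1.444 zmed 67.4 mean [503.6 -17.7  67.1]
case top 639 c [ 558.7 -304.2] size [ 76.1 118.6] ang 1.332 zmed 37.5 mean [ 569.  -306.2   37.4]
case+cas 912 c [ 549.7 -301.7] size [ 76.7 137.2] ang 1.333 zmed 36.0 mean [ 551.5 -301.1   34. ]
cass end 235 c [ 506.6 -287.7] size [72.7 48.1] ang 1.275 zmed 26.1 mean [ 505.4 -290.7   25.9]
b20 129 c [707.3 147.5] size [32.2 34.9] ang 0.483 zmed 62.4 mean [704.2 146.2  64.5]
b21 163 c [744.5  23.8] size [34.4 38.1] ang 0.012 zmed 73.2 mean [741.1  22.9  73.5]
cup 174 c [ 689.5 -131.4] size [44.3 44. ] ang 1.526 zmed 41.9 mean [ 691.2 -132.6   46.1]
(335, 590, 3) (347, 590, 3)
```

View pics/crop1.png

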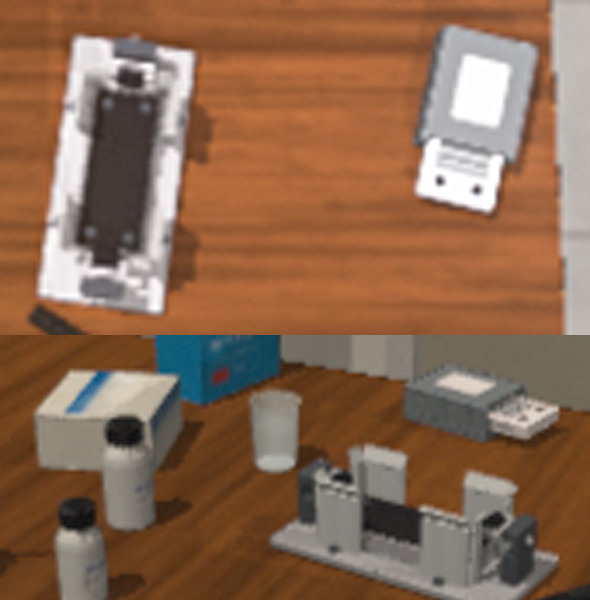

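The crop confirms it: grey case with the white cassette end towards the robot, and the holder lying with its long axis near yaw -0.12. Now I'll move to a hover for a closer wrist look.

Request:
move_arm(
  steps=[
    [0,[26,34,4],-0.086],
    [0,[26,34,4],-0.086],
    [0,[26,34,4],-0.086],
    [0,[26,34,4],-0.086],
  ],
  grip_force=30,
)

```text
time_s: 0.5
position: [373.4, -426.6, 257.1]
orientation: [-3.141, 0.0, 0.097]
ft_force: [0.6, -0.6, 0.9]
width: 86.6
grasp_force: 0.0
```

Request:
move_arm(
  steps=[
    [0,[26,34,4],-0.086],
    [0,[26,34,4],-0.086],
    [0,[26,34,4],-0.086],
    [0,[26,34,4],-0.086],
    [0,[0,0,0],0],
  ],
)

```text
time_s: 1.0
position: [479.6, -288.1, 273.9]
orientation: [-3.14, -0.001, -0.24]
ft_force: [-0.4, 0.2, -0.1]
width: 87.1
grasp_force: 0.0
```

Run:
```python
from h import *
o=observe(); print(o["position"],o["orientation"],o["time_s"])
p,d,i=cam("wrist"); W=cloud(i,d); np.savez("w1.npz",p=p,d=d,W=W)
save("w1.png",p); print("campos",-cv2.Rodrigues(i["rvec"])[0].T@i["tvec"])
for z0,z1 in((22,30),(33,42)):
    m=((W[...,2]>z0)&(W[...,2]<z1)&(d>0)&(abs(W[...,0]-530)<130)&(abs(W[...,1]+300)<100)).astype(np.uint8)
    m=cv2.morphologyEx(m,cv2.MORPH_OPEN,np.ones((5,5)))
    n,l,s,_=cv2.connectedComponentsWithStats(m); k=1+np.argmax(s[1:,4]); q=W[l==k]
    r=cv2.minAreaRect(q[:,:2].astype(np.float32)); print(z0,len(q),np.round(r[0],1),np.round(r[1],1),np.radians(r[2]),np.median(q[:,2]),s[k])
```

```text
[ 479.55032613 -288.12617463  273.91800554] [-3.13991097e+00 -1.24973920e-03 -2.40053113e-01] 1.0
campos [ 554.17045024 -305.87668549  416.15806352]
22 1374 [ 503.6 -291.6] [59.8 43.4] 1.3279208290696323 25.107217779241573 [ 234  125   44   32 1374]
33 4521 [ 571.1 -307.7] [76. 92.] 1.3319406044189979 36.12233263552584 [ 225   48   61   77 4521]
```

View pics/w1.png

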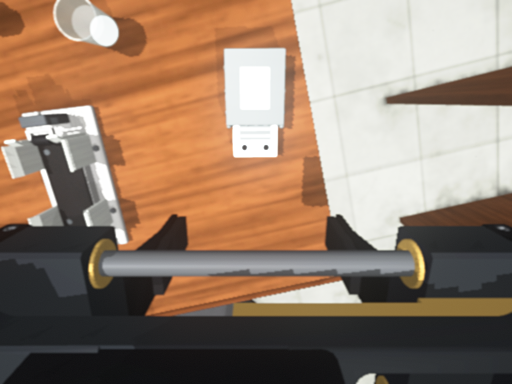

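Cassette end found in the wrist picture at (255,141): centre (503.6,-291.6), 60x43 mm, top at 25 mm, yaw -0.24. That fits the description, so I descend and grip.

Request:
move_arm(
  steps=[
    [0,[7,-1,-45],0],
    [0,[7,-1,-45],0],
    [0,[7,-1,-45],0],
    [0,[0,0,-45],0],
    [0,[0,0,-25],0],
  ],
)

```text
time_s: 1.55
position: [494.7, -294.5, 63.6]
orientation: [-3.139, 0.006, -0.243]
ft_force: [-0.4, -0.1, -0.1]
width: 87.0
grasp_force: 0.0
```

Request:
move_arm(
  steps=[
    [0,[0,0,-15],0],
    [0,[0,0,-15],0],
    [0,[0,0,-6],0],
    [0,[0,0,0],0],
  ],
)

```text
time_s: 1.95
position: [497.8, -295.5, 32.5]
orientation: [3.142, 0.0, -0.243]
ft_force: [0.7, 0.0, -0.2]
width: 87.2
grasp_force: 0.0
```

Request:
move_arm(
  steps=[
    [255,[0,0,0],0],
    [255,[0,0,0],0],
    [255,[0,0,0],0],
    [255,[0,0,0],0],
    [255,[0,0,0],0],
  ],
  grip_force=30,
)

```text
time_s: 2.45
position: [498.3, -294.0, 32.9]
orientation: [-3.14, 0.0, -0.243]
ft_force: [-0.1, 5.8, 4.3]
width: 60.2
grasp_force: 29.7
```

Request:
move_arm(
  steps=[
    [255,[0.5,2,0],0],
    [255,[0,0,0],0],
  ],
)

```text
time_s: 2.65
position: [498.5, -293.5, 33.0]
orientation: [3.141, -0.0, -0.243]
ft_force: [-2.5, -1.2, 4.5]
width: 59.8
grasp_force: 29.5
```

Request:
move_arm(
  steps=[
    [255,[-9.7,2.3,0],0],
    [255,[-9.7,2.3,0],0],
    [255,[0,0,0],0],
  ],
)

```text
time_s: 2.95
position: [477.4, -288.4, 32.4]
orientation: [3.142, 0.001, -0.244]
ft_force: [-3.1, -1.2, 2.1]
width: 60.0
grasp_force: 29.5
```

Request:
move_arm(
  steps=[
    [255,[-17.5,4.2,0],0],
    [255,[-17.5,4.2,0],0],
    [255,[-17.5,4.2,0],0],
    [255,[-17.5,4.2,0],0],
    [255,[-17.5,4.2,0],0],
  ],
)

```text
time_s: 3.45
position: [390.1, -266.8, 32.1]
orientation: [-3.141, 0.001, -0.243]
ft_force: [0.1, 0.6, -0.6]
width: 60.0
grasp_force: 29.6
```

Request:
move_arm(
  steps=[
    [255,[-10,2.4,0],0],
    [255,[0,0,0],0],
    [255,[0,0,-6],0],
    [255,[0,0,-5],0],
    [255,[0,0,0],0],
  ],
)

```text
time_s: 3.95
position: [382.2, -265.5, 21.2]
orientation: [3.141, -0.0, -0.243]
ft_force: [0.2, -1.2, -1.3]
width: 60.0
grasp_force: 29.6
```

Run:
```python
from h import *
o=observe(); print(o["position"],o["orientation"],o["ft_force"])
p,d,i=cam("wrist"); save("w2.png",p)
```

```text
[ 382.1948359  -265.51248121   21.21660422] [ 3.14141386e+00 -3.60692785e-04 -2.42880239e-01] [ 0.19895761 -1.19449972 -1.25290595]
```

View pics/w2.png

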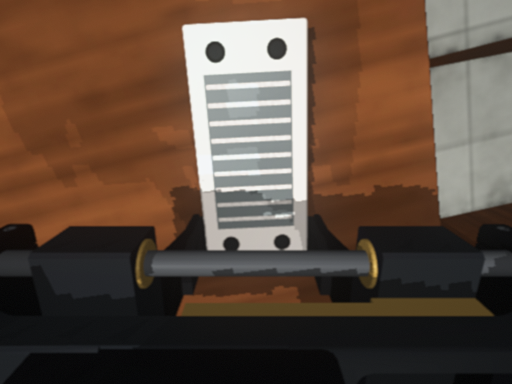

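Run:
```python
from h import *
p,d,i=cam("wrist"); W=cloud(i,d)
for u,v in((215,35),(297,35),(200,120),(300,120),(212,210),(300,210),(100,60),(380,60),(100,180)): print(u,v,W[v,u].round(1))
```

```text
215 35 [ 490.9 -271.3   13.1]
297 35 [ 481.4 -309.3   14. ]
200 120 [ 454.6 -252.3   11.7]
300 120 [ 442.1 -303.    12.9]
212 210 [ 404.8 -244.3   12.5]
300 210 [ 392.7 -293.1   12.6]
100 60 [ 497.3 -207.    -0.8]
380 60 [ 461.3 -352.9   -1.5]
100 180 [ 4.351e+02 -1.812e+02 -2.000e-01]
```

It lies flat at 13 mm and is fully out of the case. Release, raise and measure.

Request:
move_arm(
  steps=[
    [0,[0,0,0],0],
    [0,[0,0,0],0],
    [0,[0,0,0],0],
    [0,[0,0,30],0],
    [0,[0,0,45],0],
  ],
)

```text
time_s: 4.55
position: [379.5, -263.2, 94.7]
orientation: [-3.138, 0.006, -0.243]
ft_force: [0.6, -0.7, 0.5]
width: 85.1
grasp_force: 0.0
```

Request:
move_arm(
  steps=[
    [0,[0,0,45],0],
    [0,[0,0,20],0],
    [0,[0,0,0],0],
  ],
)

```text
time_s: 4.85
position: [383.6, -267.1, 165.8]
orientation: [3.137, -0.007, -0.243]
ft_force: [0.1, -0.7, -0.3]
width: 86.8
grasp_force: 0.0
```

```bash
cat >> h.py <<'E'
def slab(W,d,c,z0,z1,r=110):
    m=((W[...,2]>z0)&(W[...,2]<z1)&(d>0)&(np.hypot(W[...,0]-c[0],W[...,1]-c[1])<r)).astype(np.uint8)
    m=cv2.morphologyEx(m,cv2.MORPH_OPEN,np.ones((5,5)))
    n,l,s,_=cv2.connectedComponentsWithStats(m); k=1+np.argmax(s[1:,4]); q=W[l==k]
    r=cv2.minAreaRect(q[:,:2].astype(np.float32)); a=np.radians(r[2])
    if r[1][0]<r[1][1]: a+=np.pi/2
    a=(a+np.pi/2)%np.pi-np.pi/2
    print(len(q),"c",np.round(r[0],1),"size",np.round(r[1],1),"yaw",round(a,3),"z",np.median(q[:,2]).round(1),"px",s[k])
E
python3 - <<'E'
from h import *
o=observe(); print(o["position"],o["orientation"],o["width"])
p,d,i=cam("wrist"); W=cloud(i,d); save("w3.png",p)
slab(W,d,(432,-278),8,20)
for z0,z1 in((60,80),(27,40),(7,18)): slab(W,d,(505,-17),z0,z1,140)
E
```

```text
[ 383.59717503 -267.14782349  165.81032465] [ 3.13742365 -0.00713476 -0.24314337] 86.80249162279095
7318 c [ 429.6 -274.1] size [ 60.1 130. ] yaw -0.19 z 13.2 px [ 219   64   64  130 7318]
215 c [439.2 -46. ] size [11.2 26.8] yaw -0.501 z 64.8 px [  0 174  10  32 215]
424 c [449.5 -48.3] size [ 6.5 44.4] yaw -0.211 z 33.6 px [ 16 148  20  43 424]
5113 c [500.4 -41.5] size [ 55.2 212.8] yaw -0.129 z 11.1 px [   0    0   72  216 5113]
```

Request:
move_arm(
  steps=[
    [0,[18,-3,-25],0.03],
    [0,[18,-3,-25],0.023],
    [0,[10,-1,-30],0],
    [0,[0,0,-30],0],
    [0,[0,0,0],0],
  ],
)

```text
time_s: 5.4
position: [423.4, -268.4, 45.3]
orientation: [-3.135, 0.011, -0.19]
ft_force: [-0.0, 1.1, -1.1]
width: 87.0
grasp_force: 0.0
```

Request:
move_arm(
  steps=[
    [0,[0,0,0],0],
  ],
)

```text
time_s: 5.5
position: [426.2, -271.0, 50.0]
orientation: [-3.139, 0.004, -0.19]
ft_force: [0.7, 0.6, 0.2]
width: 87.1
grasp_force: 0.0
```

Request:
move_arm(
  steps=[
    [0,[0,0,0],0],
    [0,[0,0,0],0],
  ],
)

```text
time_s: 5.7
position: [428.3, -273.1, 53.2]
orientation: [3.14, -0.002, -0.19]
ft_force: [-0.0, -0.5, 0.1]
width: 87.0
grasp_force: 0.0
```

Request:
move_arm(
  steps=[
    [0,[1,-1,-12],0],
    [0,[0,0,-12],0],
    [0,[0,0,-8],0],
    [0,[0,0,0],0],
    [0,[0,0,0],0],
  ],
)

```text
time_s: 6.2
position: [428.3, -273.0, 19.4]
orientation: [-3.141, 0.001, -0.19]
ft_force: [-2.0, 2.2, 7.8]
width: 87.4
grasp_force: 3.5
```

Request:
move_arm(
  steps=[
    [255,[0,0,0],0],
    [255,[0,0,0],0],
    [255,[0,0,0],0],
    [255,[0,0,0],0],
    [255,[0,0,0],0],
  ],
)

```text
time_s: 6.7
position: [428.6, -273.3, 19.4]
orientation: [3.141, -0.0, -0.19]
ft_force: [0.6, -1.0, 2.4]
width: 59.5
grasp_force: 30.2
```

Before carrying it, I'll let go and measure the holder from above with the empty gripper; there's plenty of time.

Request:
move_arm(
  steps=[
    [0,[0,0,1],0],
    [0,[0,0,0],0],
    [0,[0,0,0],0],
    [0,[0,0,40],0],
    [0,[0,0,45],0],
  ],
)

```text
time_s: 7.2
position: [426.6, -271.5, 104.0]
orientation: [-3.138, 0.005, -0.19]
ft_force: [1.6, -1.7, 0.5]
width: 85.4
grasp_force: 0.0
```

Request:
move_arm(
  steps=[
    [0,[0,20,40],0],
    [0,[0,45,20],0],
    [0,[0,48,10],0],
    [0,[0,48,0],0],
    [0,[0,48,0],0],
  ],
)

```text
time_s: 7.7
position: [428.4, -62.7, 176.1]
orientation: [3.142, -0.002, -0.191]
ft_force: [0.6, 0.0, -0.7]
width: 87.0
grasp_force: 0.0
```

Request:
move_arm(
  steps=[
    [0,[0,48,0],0.06],
    [0,[0,10,0],0],
    [0,[0,0,0],0],
    [0,[0,0,0],0],
    [0,[0,0,0],0],
  ],
)

```text
time_s: 8.2
position: [428.7, -7.5, 175.5]
orientation: [3.141, 0.0, -0.132]
ft_force: [0.1, -0.4, 0.3]
width: 86.9
grasp_force: 0.0
```

Run:
```python
from h import *
o=observe(); print(o["position"],o["orientation"],o["width"])
p,d,i=cam("wrist"); W=cloud(i,d); save("w4.png",p); np.savez("w4.npz",p=p,d=d,W=W)
import pickle; pickle.dump(i,open("w4.pkl","wb"))
c=(505,-17)
slab(W,d,c,7,16,140); slab(W,d,c,27,38,140)
m=(W[...,2]>62)&(W[...,2]<80)&(d>0)&(np.hypot(W[...,0]-c[0],W[...,1]-c[1])<140)
n,l,s,_=cv2.connectedComponentsWithStats(m.astype(np.uint8))
for k in range(1,n):
    if s[k,4]>30: q=W[l==k]; print(s[k],q.mean(0).round(1),q.min(0).round(1),q.max(0).round(1))
```

```text
[428.65074437  -7.54983977 175.48302491] [ 3.14115002e+00  1.11072862e-04 -1.32276200e-01] 86.92915494077239
1238 c [498.8 -56.9] size [21.8 67.1] yaw -0.121 z 10.9 px [ 285   67   22   68 1238]
7145 c [504.4 -18.1] size [ 52.5 125.5] yaw -0.125 z 31.0 px [ 229   30   57  135 7145]
[206   1  27  67 820] [562.7   8.1  67.2] [536.   -7.5  62. ] [582.4  17.5  72.1]
[283   0  26  67 842] [554.4 -57.7  67.1] [527.3 -65.8  62. ] [575.9 -46.7  72. ]
[212 135  25  52 561] [455.5  21.9  67.3] [433.2  10.6  62. ] [481.3  29.8  71.6]
[280 134  24  53 563] [447.4 -44.7  67.3] [426.  -53.7  62.1] [472.5 -28.8  71.6]
```

View pics/w4.png

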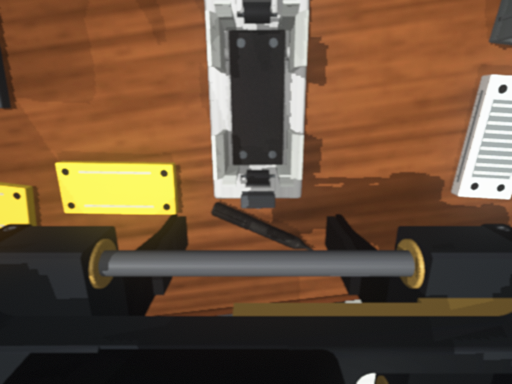

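The wrist picture shows the seat at u 230-285, v 30-165, between the four guides. Its centre is (504.4,-18.1), yaw -0.125, size 126x52, and the guides' mean is (505,-18.1), which agrees. I go back for the cassette.

Request:
move_arm(
  steps=[
    [0,[0,-40,0],-0.058],
    [0,[0,-48,0],0],
    [0,[0,-48,0],0],
    [0,[0,-48,0],0],
    [0,[0,-48,0],0],
  ],
)

```text
time_s: 8.75
position: [427.6, -241.5, 175.6]
orientation: [3.141, -0.0, -0.191]
ft_force: [1.7, 0.2, 0.3]
width: 87.1
grasp_force: 0.0
```

Request:
move_arm(
  steps=[
    [0,[0.5,-34.5,-20],0],
    [0,[0,0,-40],0],
    [0,[0,0,-40],0],
    [0,[0,0,-20],0],
    [0,[0,0,0],0],
  ],
)

```text
time_s: 9.25
position: [425.7, -271.9, 51.7]
orientation: [-3.138, 0.007, -0.191]
ft_force: [-1.4, 0.2, 0.1]
width: 87.2
grasp_force: 0.0
```

Request:
move_arm(
  steps=[
    [0,[0,0,0],0],
    [0,[0,0,0],0],
    [0,[0,0,0],0],
  ],
)

```text
time_s: 9.55
position: [430.1, -273.8, 57.4]
orientation: [3.14, -0.003, -0.188]
ft_force: [0.7, -1.0, 0.5]
width: 86.8
grasp_force: 0.0
```

Down to z 21, grip and lift.

Request:
move_arm(
  steps=[
    [0,[0,0,-14],0],
    [0,[0,0,-12],0],
    [0,[0,0,-9],0],
    [0,[0,0,0],0],
    [0,[0,0,0],0],
  ],
)

```text
time_s: 10.05
position: [428.6, -272.3, 19.6]
orientation: [-3.141, 0.001, -0.188]
ft_force: [0.2, 0.2, 0.1]
width: 87.3
grasp_force: 0.0
```

Request:
move_arm(
  steps=[
    [255,[0,0,0],0],
    [255,[0,0,0],0],
    [255,[0,0,0],0],
    [255,[0,0,0],0],
    [255,[0,0,0],0],
  ],
)

```text
time_s: 10.55
position: [429.0, -272.7, 20.5]
orientation: [3.142, -0.0, -0.188]
ft_force: [0.3, 0.3, -0.8]
width: 59.7
grasp_force: 30.0
```

Request:
move_arm(
  steps=[
    [255,[0,0,20],0],
    [255,[0,0,35],0],
    [255,[0,0,40],0],
    [255,[0,0,30],0],
    [255,[0,0,0],0],
  ],
)

```text
time_s: 11.05
position: [431.6, -274.9, 150.7]
orientation: [3.137, -0.008, -0.188]
ft_force: [0.1, -0.9, -0.0]
width: 59.6
grasp_force: 30.0
```

Request:
move_arm(
  steps=[
    [255,[12,40,0],0.063],
    [255,[12,45,0],0],
    [255,[12,45,0],0],
    [255,[12,45,0],0],
    [255,[12,45,0],0],
  ],
)

```text
time_s: 11.55
position: [488.3, -50.7, 144.3]
orientation: [-3.141, 0.002, -0.126]
ft_force: [-0.1, -0.6, -0.4]
width: 59.4
grasp_force: 30.0
```

Request:
move_arm(
  steps=[
    [255,[13,35,0],0],
    [255,[0,0,-15],0],
    [255,[0,0,-15],0],
    [255,[0,0,-10],0],
    [255,[0,0,0],0],
  ],
)

```text
time_s: 12.05
position: [499.9, -17.4, 102.9]
orientation: [-3.141, 0.005, -0.125]
ft_force: [-0.9, 0.6, -2.5]
width: 59.9
grasp_force: 30.0
```

Request:
move_arm(
  steps=[
    [255,[0,0,0],0],
    [255,[0,0,0],0],
    [255,[0,0,0],0],
    [255,[0,0,0],0],
  ],
)

```text
time_s: 12.45
position: [502.5, -18.0, 106.2]
orientation: [3.142, -0.001, -0.126]
ft_force: [0.9, 0.7, -1.2]
width: 60.0
grasp_force: 30.0
```

Request:
move_arm(
  steps=[
    [255,[1,1,-8],0],
    [255,[0,0,-6],0],
    [255,[0,0,-5],0],
    [255,[0,0,0],0],
    [255,[0,0,0],0],
  ],
)

```text
time_s: 12.95
position: [502.8, -16.6, 86.2]
orientation: [-3.142, 0.001, -0.125]
ft_force: [-0.2, 0.3, -1.7]
width: 59.6
grasp_force: 30.0
```

Run:
```python
from h import *
o=observe(); print(o["position"],o["orientation"],o["ft_force"],o["torque"])
p,d,i=cam("side"); a=cv2.resize(p[170:240,235:345],(770,490),interpolation=cv2.INTER_CUBIC); save("s2.png",a)
```

```text
[502.75558249 -16.62998071  86.16536782] [-3.14155062e+00  8.04062547e-04 -1.25164035e-01] [-0.15960208  0.27095441 -1.73475979] [ 0.09336334 -0.00339654 -0.05143921]
```

View pics/s2.png

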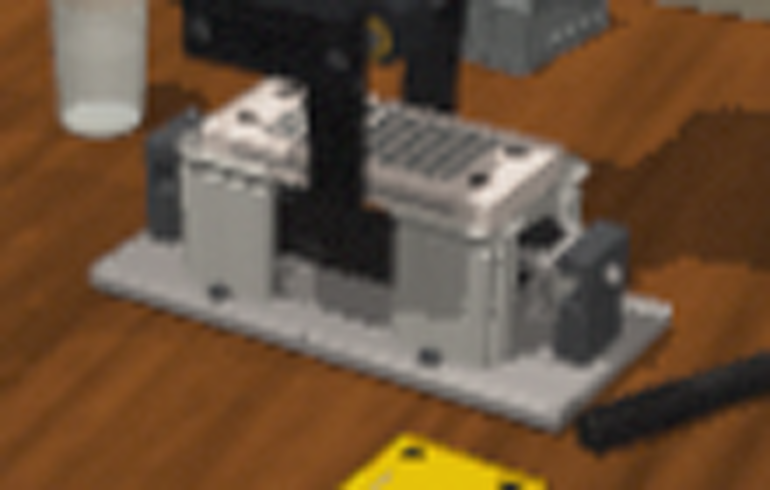

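The cassette is centred at the guide mouths (side crop, slab spanning (190,130) to (570,180)). I lower it slowly onto the rollers.

Request:
move_arm(
  steps=[
    [255,[0,0,-3],0],
    [255,[0,0,-3],0],
    [255,[0,0,-2],0],
    [255,[0,0,-1],0],
    [255,[0,0,0],0],
  ],
)

```text
time_s: 13.5
position: [503.2, -17.1, 77.5]
orientation: [3.141, -0.0, -0.125]
ft_force: [0.9, -4.2, -1.5]
width: 59.6
grasp_force: 30.0
```

Request:
move_arm(
  steps=[
    [255,[0,0,0],0],
    [255,[0,0,-1],0],
    [255,[0,0,0],0],
    [255,[0,0,0],0],
  ],
)

```text
time_s: 13.9
position: [503.2, -17.1, 76.7]
orientation: [3.141, -0.0, -0.125]
ft_force: [0.3, -5.5, 0.4]
width: 59.7
grasp_force: 30.0
```

Request:
move_arm(
  steps=[
    [255,[0,-1.2,0],0],
    [255,[0,0,-1],0],
    [255,[0,0,0],0],
  ],
)

```text
time_s: 14.2
position: [503.2, -17.4, 75.6]
orientation: [-3.141, -0.0, -0.125]
ft_force: [1.2, 0.1, 1.3]
width: 59.6
grasp_force: 30.0
```

Request:
move_arm(
  steps=[
    [0,[0,0,0],0],
    [0,[0,0,0],0],
    [0,[0,0,0],0],
    [0,[0,0,20],0],
    [0,[0,0,20],0],
  ],
)

```text
time_s: 14.7
position: [502.0, -17.7, 115.1]
orientation: [-3.141, 0.003, -0.125]
ft_force: [0.3, 0.1, 0.3]
width: 85.3
grasp_force: 0.0
```

Request:
move_arm(
  steps=[
    [255,[0,0,0],0],
    [255,[0,0,0],0],
    [255,[0,0,0],0],
    [255,[0,0,0],0],
    [255,[0,0,0],0],
  ],
  grip_force=10,
)

```text
time_s: 15.2
position: [502.4, -17.8, 114.6]
orientation: [-3.141, 0.002, -0.125]
ft_force: [0.3, 0.2, -0.7]
width: 55.1
grasp_force: 0.0
```

Request:
move_arm(
  steps=[
    [255,[0,0,0],0],
    [255,[0,0,0],0],
    [255,[1,0,-12],0],
    [255,[0,0,-6],0],
    [255,[0,0,0],0],
  ],
)

```text
time_s: 15.7
position: [502.7, -17.6, 95.7]
orientation: [-3.141, 0.003, -0.125]
ft_force: [-0.8, 0.5, -0.8]
width: 14.9
grasp_force: 0.0
```

Run:
```python
from h import *
o=observe(); print(o["position"],o["ft_force"],o["width"])
p,d,i=cam("wrist"); W=cloud(i,d); slab(W,d,(505,-17),62,74,140); 
p,d,i=cam("side"); W=cloud(i,d); slab(W,d,(505,-17),64,76,90)
```

```text
[502.70836151 -17.62866293  95.73488006] [-0.76562388  0.50641215 -0.7765553 ] 14.910280561026275
11667 c [531.8 -15.9] size [69.1 95.2] yaw -0.126 z 68.2 px [  190   102   117   148 11667]
478 c [504. -15.] size [ 77.4 131.7] yaw -0.09 z 67.2 px [266 185  49  19 478]
```

Request:
move_arm(
  steps=[
    [255,[0,0,0],0],
    [255,[0,0,0],0],
    [255,[0,0,-4],0],
    [255,[0,0,-2],0],
    [255,[0,0,0],0],
  ],
)

```text
time_s: 16.3
position: [503.6, -17.8, 91.0]
orientation: [-3.142, 0.001, -0.125]
ft_force: [0.1, -0.1, -0.4]
width: 0.6
grasp_force: 0.0
```

Request:
move_arm(
  steps=[
    [255,[0,0,-2],0],
    [255,[0,0,-2],0],
    [255,[0,0,-2],0],
    [255,[0,0,0],0],
  ],
)

```text
time_s: 16.7
position: [503.8, -17.8, 85.2]
orientation: [-3.142, 0.001, -0.125]
ft_force: [0.5, 0.3, -1.5]
width: 0.6
grasp_force: 0.0
```

Request:
move_arm(
  steps=[
    [255,[0,0,-2],0],
    [255,[0,0,-1.5],0],
    [255,[0,0,0],0],
  ],
)

```text
time_s: 17.0
position: [503.8, -17.9, 81.7]
orientation: [-3.142, 0.001, -0.125]
ft_force: [0.2, -0.5, -0.7]
width: 0.9
grasp_force: 0.0
```

Request:
move_arm(
  steps=[
    [255,[0,0,-1.5],0],
    [255,[0,0,-1.5],0],
    [255,[0,0,0],0],
  ],
)

```text
time_s: 17.3
position: [504.3, -17.9, 79.3]
orientation: [-3.142, -0.0, -0.125]
ft_force: [-0.3, -0.4, 2.6]
width: 0.2
grasp_force: 0.9
```

Request:
move_arm(
  steps=[
    [255,[0,0,-1.5],0],
    [255,[0,0,-1.5],0],
    [255,[0,0,0],0],
  ],
)

```text
time_s: 17.6
position: [504.2, -17.9, 76.0]
orientation: [3.142, -0.0, -0.125]
ft_force: [-0.1, -0.0, 0.5]
width: 0.4
grasp_force: 0.1
```

Request:
move_arm(
  steps=[
    [255,[0,0,-2],0],
    [255,[0,0,-2],0],
    [255,[0,0,0],0],
  ],
)

```text
time_s: 17.9
position: [503.2, -17.7, 71.2]
orientation: [-3.141, 0.002, -0.125]
ft_force: [0.3, 0.5, 0.0]
width: 0.4
grasp_force: 0.0
```

Request:
move_arm(
  steps=[
    [255,[0,0,-2],0],
    [255,[0,0,-2],0],
    [255,[0,0,0],0],
  ],
)

```text
time_s: 18.2
position: [503.7, -17.8, 67.6]
orientation: [-3.142, 0.001, -0.125]
ft_force: [0.6, -0.1, -0.2]
width: 0.4
grasp_force: 0.0
```

Run:
```python
from h import *
o=observe(); print(o["position"],o["ft_force"],o["torque"])
p,d,i=cam("side"); a=cv2.resize(p[170:240,235:345],(770,490),interpolation=cv2.INTER_CUBIC); save("s3.png",a)
p,d,i=cam("wrist"); W=cloud(i,d); np.savez("w5.npz",p=p,W=W,d=d)
R=np.array([[np.cos(.125),-np.sin(.125)],[np.sin(.125),np.cos(.125)]])
L=(W[...,:2]-np.array([504.4,-18.1]))@R.T  # holder frame
for x in range(-60,61,10):
    m=(abs(L[...,0]-x)<4)&(abs(L[...,1])<20)&(d>0)&(W[...,2]<75)
    if m.sum()>5: print(x,m.sum(),np.median(W[m][:,2]).round(1))
```

```text
[503.69033099 -17.8386197   67.58255942] [ 0.57452361 -0.12321613 -0.17046164] [ 0.02766581  0.03447465 -0.01743124]
-60 45 45.0
-50 68 45.2
0 169 45.3
10 1328 46.4
20 793 45.3
30 843 45.3
40 897 45.2
50 944 45.1
60 928 45.1
```

View pics/s3.png

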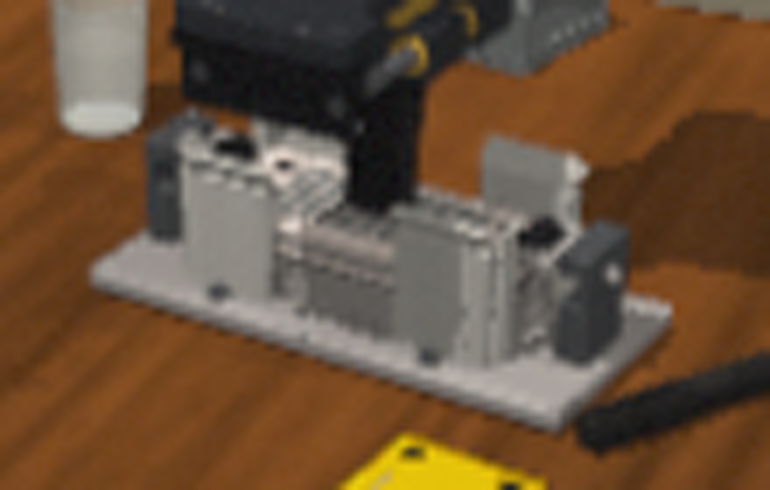

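The cassette top reads 45-46 mm along its whole length, so it slipped past the rollers. I press on until I feel the seat.

Request:
move_arm(
  steps=[
    [255,[0,0,-2],0],
    [255,[0,0,-1.5],0],
    [255,[0,0,0],0],
  ],
)

```text
time_s: 18.6
position: [504.3, -17.9, 65.4]
orientation: [3.141, -0.0, -0.125]
ft_force: [-2.4, 0.3, 8.5]
width: 0.5
grasp_force: 3.8
```

Request:
move_arm(
  steps=[
    [255,[0,0,-1.5],0],
    [255,[0,0,0],0],
  ],
)

```text
time_s: 18.8
position: [504.3, -17.9, 65.3]
orientation: [3.141, 0.0, -0.125]
ft_force: [-9.3, 0.2, 20.4]
width: 0.6
grasp_force: 10.2
```

Request:
move_arm(
  steps=[
    [255,[0,0,-1.5],0],
    [255,[0,0,0],0],
  ],
)

```text
time_s: 19.0
position: [504.4, -17.9, 65.2]
orientation: [3.141, 0.001, -0.125]
ft_force: [-15.2, 1.6, 32.6]
width: 0.5
grasp_force: 16.7
```

Firm on the seat at TCP z 65.3, i.e. tips at 46 mm. Next I go to the dark steel end plate.

Request:
move_arm(
  steps=[
    [255,[0,0,10],0],
    [255,[0,0,40],0],
    [0,[0,0,45],0],
    [0,[5,35,30],-0.04],
    [0,[5,48,0],-0.04],
  ],
)

```text
time_s: 19.5
position: [518.0, 64.3, 192.7]
orientation: [-3.14, -0.011, -0.211]
ft_force: [1.2, 0.5, -0.2]
width: 16.8
grasp_force: 0.0
```

Request:
move_arm(
  steps=[
    [0,[5,48,0],0],
    [0,[5,48,0],0],
    [0,[5,48,0],0],
    [0,[5,48,0],0],
    [0,[0,10,0],0],
  ],
)

```text
time_s: 20.0
position: [533.7, 271.7, 186.5]
orientation: [-3.14, -0.0, -0.201]
ft_force: [-0.7, -0.5, -0.3]
width: 56.3
grasp_force: 0.0
```

Request:
move_arm(
  steps=[
    [0,[0,0,0],0],
    [0,[0,0,0],0],
    [0,[0,0,0],0],
  ],
)

```text
time_s: 20.3
position: [534.1, 265.5, 186.4]
orientation: [3.141, 0.0, -0.207]
ft_force: [-0.5, 0.4, 0.3]
width: 80.4
grasp_force: 0.0
```

Run:
```python
from h import *
o=observe(); print(o["position"],o["orientation"],o["width"])
p,d,i=cam("wrist"); W=cloud(i,d); save("w6.png",p)
slab(W,d,(600,264),6,20)
```

```text
[534.08359452 265.46817848 186.40532218] [ 3.14091867e+00  2.06321738e-04 -2.06904179e-01] 80.3880239574155
6769 c [602.3 264.3] size [ 59.7 130.3] yaw -0.195 z 11.0 px [ 215   45   58  124 6769]
```

Request:
move_arm(
  steps=[
    [0,[35,-0.5,-15],0.012],
    [0,[33,-0.5,-20],0],
    [0,[0,0,-40],0],
    [0,[0,0,-40],0],
    [0,[0,0,0],0],
  ],
)

```text
time_s: 20.85
position: [597.3, 262.8, 64.4]
orientation: [3.135, 0.011, -0.195]
ft_force: [-2.0, -1.1, -0.8]
width: 86.8
grasp_force: 0.0
```

Request:
move_arm(
  steps=[
    [0,[0,0,0],0],
    [0,[0,0,0],0],
    [0,[0,0,0],0],
    [0,[0,0,0],0],
  ],
)

```text
time_s: 21.25
position: [603.4, 266.6, 74.2]
orientation: [-3.14, -0.004, -0.193]
ft_force: [-0.5, -0.1, 1.1]
width: 87.3
grasp_force: 0.0
```

Request:
move_arm(
  steps=[
    [0,[0,0,-16],0],
    [0,[0,0,-16],0],
    [0,[0,0,-10],0],
    [0,[0,0,0],0],
    [0,[0,0,0],0],
  ],
)

```text
time_s: 21.75
position: [601.4, 265.9, 28.4]
orientation: [3.141, 0.002, -0.193]
ft_force: [0.4, -0.2, 0.1]
width: 86.5
grasp_force: 0.0
```

Request:
move_arm(
  steps=[
    [0,[0,0,0],0],
    [0,[0,0,0],0],
  ],
)

```text
time_s: 21.95
position: [602.6, 266.3, 30.3]
orientation: [-3.141, -0.001, -0.193]
ft_force: [0.0, 0.2, -0.3]
width: 87.1
grasp_force: 0.0
```

Request:
move_arm(
  steps=[
    [0,[0,-1.3,-5],0],
    [0,[0,0,-4],0],
    [0,[0,0,0],0],
    [0,[0,0,0],0],
  ],
)

```text
time_s: 22.35
position: [601.8, 264.7, 20.2]
orientation: [3.141, 0.001, -0.193]
ft_force: [-0.5, 0.7, -0.6]
width: 86.8
grasp_force: 0.0
```

Request:
move_arm(
  steps=[
    [255,[0,0,0],0],
    [255,[0,0,0],0],
    [255,[0,0,0],0],
    [255,[0,0,0],0],
    [255,[0,0,0],0],
  ],
  grip_force=35,
)

```text
time_s: 22.85
position: [602.0, 264.7, 20.6]
orientation: [3.141, -0.0, -0.193]
ft_force: [-0.3, -0.4, 0.8]
width: 60.0
grasp_force: 35.0
```

Request:
move_arm(
  steps=[
    [255,[0,0,20],0],
    [255,[0,0,30],0],
    [255,[0,0,40],0],
    [255,[0,0,40],0],
    [255,[0,0,0],0],
  ],
)

```text
time_s: 23.35
position: [606.1, 266.2, 158.2]
orientation: [-3.136, -0.011, -0.193]
ft_force: [1.0, 0.4, -0.4]
width: 59.9
grasp_force: 35.0
```

Request:
move_arm(
  steps=[
    [255,[-15,-45,0],0.068],
    [255,[-15,-45,0],0],
    [255,[-15,-45,0],0],
    [255,[-15,-45,0],0],
    [255,[-15,-45,0],0],
  ],
)

```text
time_s: 23.85
position: [525.4, 38.4, 149.3]
orientation: [3.141, 0.002, -0.125]
ft_force: [1.2, -1.4, -1.4]
width: 59.4
grasp_force: 35.0
```

Request:
move_arm(
  steps=[
    [255,[-15,-40,0],0],
    [255,[-8.5,-17.5,-15],0],
    [255,[0,0,-15],0],
    [255,[0,0,-10],0],
    [255,[0,0,0],0],
  ],
)

```text
time_s: 24.35
position: [501.8, -17.2, 108.2]
orientation: [-3.141, 0.004, -0.125]
ft_force: [-0.1, -0.4, -1.7]
width: 59.4
grasp_force: 35.0
```

Request:
move_arm(
  steps=[
    [255,[0,0,0],0],
    [255,[0,0,0],0],
    [255,[0,0,0],0],
    [255,[0,0,0],0],
  ],
)

```text
time_s: 24.75
position: [504.0, -17.5, 111.1]
orientation: [3.142, -0.001, -0.125]
ft_force: [-0.9, 0.0, -1.6]
width: 59.3
grasp_force: 35.0
```

On target; now lower onto the rollers.

Request:
move_arm(
  steps=[
    [255,[0,0,-10],0],
    [255,[0,0,-8],0],
    [255,[0,0,-6],0],
    [255,[0,0,-4],0],
    [255,[0,0,0],0],
  ],
)

```text
time_s: 25.25
position: [502.9, -17.6, 81.5]
orientation: [-3.141, 0.002, -0.125]
ft_force: [-0.5, 0.1, -2.2]
width: 59.5
grasp_force: 35.0
```

Request:
move_arm(
  steps=[
    [255,[0,0,-2],0],
    [255,[0,0,-2],0],
    [255,[0,0,-1],0],
    [255,[0,0,0],0],
    [255,[0,0,0],0],
  ],
)

```text
time_s: 25.75
position: [503.6, -17.7, 77.7]
orientation: [-3.142, -0.0, -0.125]
ft_force: [-0.8, -0.3, -2.5]
width: 59.7
grasp_force: 35.0
```

Request:
move_arm(
  steps=[
    [255,[0,0,-1],0],
    [255,[0,0,-1],0],
    [255,[0,0,0],0],
  ],
)

```text
time_s: 26.05
position: [503.9, -17.7, 75.8]
orientation: [3.142, -0.001, -0.125]
ft_force: [0.7, -0.2, -0.5]
width: 59.6
grasp_force: 35.0
```

Request:
move_arm(
  steps=[
    [0,[0,0,0],0],
    [0,[0,0,0],0],
    [0,[0,0,0],0],
    [0,[0,0,20],0],
    [0,[0,0,20],0],
  ],
)

```text
time_s: 26.55
position: [502.7, -17.5, 115.3]
orientation: [-3.141, 0.002, -0.125]
ft_force: [0.0, 1.1, -0.8]
width: 85.6
grasp_force: 0.0
```

Request:
move_arm(
  steps=[
    [255,[0,0,0],0],
    [255,[0,0,0],0],
    [255,[0,0,0],0],
    [255,[0,0,0],0],
    [255,[0,0,0],0],
  ],
  grip_force=10,
)

```text
time_s: 27.05
position: [502.9, -17.6, 114.6]
orientation: [-3.142, 0.002, -0.125]
ft_force: [0.0, -0.0, -0.2]
width: 54.8
grasp_force: 0.0
```

Request:
move_arm(
  steps=[
    [255,[0,0,0],0],
    [255,[0,0,0],0],
    [255,[0,0,0],0],
    [255,[0,0,-10],0],
    [255,[0,0,-6],0],
  ],
)

```text
time_s: 27.55
position: [503.1, -17.6, 98.5]
orientation: [-3.142, 0.001, -0.125]
ft_force: [0.9, -0.5, -0.1]
width: 14.8
grasp_force: 0.0
```

```bash
cat > chk.py <<'E'
from h import *
o=observe(); print(o["position"],o["ft_force"],o["width"])
p,d,i=cam("wrist"); W=cloud(i,d)
R=np.array([[np.cos(.125),-np.sin(.125)],[np.sin(.125),np.cos(.125)]])
L=(W[...,:2]-np.array([504.4,-18.1]))@R.T
for x in range(-60,61,10):
    m=(abs(L[...,0]-x)<4)&(abs(L[...,1])<20)&(d>0)&(W[...,2]<80)
    if m.sum()>5: print(x,m.sum(),np.median(W[m][:,2]).round(1))
E
python3 chk.py
```

```text
[503.14436399 -17.62398056  98.54957026] [ 0.85692175 -0.51225089 -0.12490668] 14.791784812114445
-60 386 66.2
-50 282 66.3
-40 15 66.5
-20 214 66.1
-10 255 66.2
0 354 66.2
10 724 66.3
20 721 66.3
30 756 66.3
40 803 66.3
50 842 66.3
60 906 66.3
```

The plate rests level on the rollers with its top at 66-67 mm. Now press it.

Request:
move_arm(
  steps=[
    [255,[0,0,0],0],
    [255,[0,0,0],0],
    [255,[0,0,-5],0],
    [255,[0,0,-3],0],
    [255,[0,0,0],0],
  ],
)

```text
time_s: 28.1
position: [503.1, -17.6, 90.9]
orientation: [-3.142, 0.001, -0.125]
ft_force: [-0.7, 0.3, 0.8]
width: 0.3
grasp_force: 0.0
```

Request:
move_arm(
  steps=[
    [255,[0,0,-1.5],0],
    [255,[0,0,-1.5],0],
    [255,[0,0,0],0],
  ],
)

```text
time_s: 28.4
position: [503.4, -17.7, 88.4]
orientation: [-3.142, 0.0, -0.125]
ft_force: [-0.1, 0.9, -0.1]
width: 0.4
grasp_force: 0.0
```

Request:
move_arm(
  steps=[
    [255,[0,0,-1.5],0],
    [255,[0,0,-1.5],0],
    [255,[0,0,0],0],
  ],
)

```text
time_s: 28.7
position: [503.9, -17.7, 85.8]
orientation: [3.142, -0.001, -0.125]
ft_force: [0.2, -0.6, 1.7]
width: 0.4
grasp_force: 0.6
```

Request:
move_arm(
  steps=[
    [255,[0,0,-1.5],0],
    [255,[0,0,-1],0],
    [255,[0,0,0],0],
  ],
)

```text
time_s: 29.0
position: [503.5, -17.7, 83.1]
orientation: [3.142, 0.0, -0.125]
ft_force: [0.4, 0.2, 1.7]
width: 0.4
grasp_force: 1.0
```

```bash
python3 chk.py
```

```text
[503.48853868 -17.68397747  83.05917431] [0.41217617 0.20905262 1.66363329] 0.425875623955013
-60 112 57.4
-50 11 58.1
0 135 62.5
10 1025 63.5
20 805 63.9
30 860 64.7
40 920 65.4
50 988 66.4
60 1081 67.2
```

The near end went down and the far end is still on its roller, so I press the far end.

Request:
move_arm(
  steps=[
    [255,[0,0,12],0],
    [255,[20,-2.5,0],0],
    [255,[20,-2.5,0],0],
    [255,[0,0,0],0],
    [255,[0,0,-3],0],
  ],
)

```text
time_s: 29.55
position: [543.4, -22.7, 92.4]
orientation: [3.142, 0.0, -0.125]
ft_force: [-0.1, 0.1, -0.3]
width: 0.5
grasp_force: 0.0
```

Request:
move_arm(
  steps=[
    [255,[0,0,-2],0],
    [255,[0,0,-2],0],
    [255,[0,0,0],0],
  ],
)

```text
time_s: 29.85
position: [542.6, -22.5, 87.5]
orientation: [-3.141, 0.001, -0.125]
ft_force: [-0.3, -0.9, -0.6]
width: 0.5
grasp_force: 0.0
```

Request:
move_arm(
  steps=[
    [255,[0,0,-2],0],
    [255,[0,0,-1.5],0],
    [255,[0,0,0],0],
  ],
)

```text
time_s: 30.15
position: [543.5, -22.7, 85.0]
orientation: [-3.142, 0.0, -0.125]
ft_force: [-2.1, 0.4, 3.1]
width: 0.4
grasp_force: 2.1
```

Request:
move_arm(
  steps=[
    [255,[0,0,-2],0],
    [255,[0,0,-1.5],0],
    [255,[0,0,0],0],
  ],
)

```text
time_s: 30.45
position: [543.3, -22.6, 80.6]
orientation: [-3.142, 0.0, -0.125]
ft_force: [0.6, 1.3, -0.4]
width: 0.6
grasp_force: 0.0
```

```bash
python3 chk.py
```

```text
[543.28176688 -22.64139766  80.58767006] [ 0.631635    1.25795157 -0.35008097] 0.5619808490797334
-20 68 56.9
-10 46 57.3
40 191 57.1
50 1134 57.5
60 796 57.1
```

Down flat at 57 mm. Press to feel it here, then once more in the middle.

Request:
move_arm(
  steps=[
    [255,[0,0,-2],0],
    [255,[0,0,-2],0],
    [255,[0,0,-0.5],0],
    [255,[0,0,0],0],
  ],
)

```text
time_s: 30.9
position: [543.6, -22.7, 77.4]
orientation: [3.142, 0.0, -0.125]
ft_force: [-3.9, -0.1, 7.8]
width: 0.4
grasp_force: 4.0
```

Request:
move_arm(
  steps=[
    [255,[0,0,12],0],
    [255,[-20,2.5,0],0],
    [255,[-20,2.5,0],0],
    [255,[0,0,0],0],
    [255,[0,0,-6],0],
  ],
)

```text
time_s: 31.4
position: [504.9, -17.9, 83.8]
orientation: [3.141, -0.003, -0.125]
ft_force: [0.3, 0.0, 0.2]
width: 0.5
grasp_force: 0.0
```

Request:
move_arm(
  steps=[
    [255,[0,0,-3],0],
    [255,[0,0,-2],0],
    [255,[0,0,-1],0],
    [255,[0,0,0],0],
  ],
)

```text
time_s: 31.8
position: [504.1, -17.8, 77.4]
orientation: [3.141, 0.0, -0.125]
ft_force: [-4.3, 1.2, 8.5]
width: 0.1
grasp_force: 4.7
```

Request:
move_arm(
  steps=[
    [255,[0,0,-1],0],
    [255,[0,0,-0.5],0],
    [255,[0,0,0],0],
  ],
)

```text
time_s: 32.1
position: [504.2, -17.8, 77.3]
orientation: [3.141, 0.001, -0.125]
ft_force: [-10.1, 0.5, 21.3]
width: 0.8
grasp_force: 10.8
```

Request:
move_arm(
  steps=[
    [255,[0,0,10],0],
    [255,[0,0,40],0],
    [255,[0,0,45],0],
    [0,[-20,0,30],0],
    [0,[-40,0,10],0],
  ],
)

```text
time_s: 32.6
position: [446.9, -18.5, 214.7]
orientation: [3.141, -0.008, -0.125]
ft_force: [-0.9, -0.6, 0.9]
width: 9.5
grasp_force: 0.0
```

Request:
move_arm(
  steps=[
    [0,[-30,0,0],0],
    [0,[0,0,0],0],
    [0,[0,0,0],0],
    [0,[0,0,0],0],
    [0,[0,0,0],0],
  ],
)

```text
time_s: 33.1
position: [414.3, -17.7, 209.9]
orientation: [-3.141, 0.0, -0.125]
ft_force: [0.3, -0.0, 0.3]
width: 48.6
grasp_force: 0.0
```

```bash
python3 chk.py
python3 - <<'E'
from h import *
p,d,i=cam("wrist"); W=cloud(i,d); slab(W,d,(504,-18),54,60.5,75)
a,_,_=cam("side"); save("end.png",np.vstack([p,cv2.resize(a[130:250,150:370],(512,279))[:210]]))
E
```

```text
[414.28076374 -17.74344598 209.90105968] [ 0.26628109 -0.02349863  0.31978684] 48.58098338659243
-60 268 57.0
-50 303 57.1
-40 312 57.0
-30 311 57.1
-20 316 56.9
-10 362 57.1
0 327 57.0
10 361 57.0
20 367 57.1
30 386 57.0
40 380 57.0
50 395 57.0
60 413 56.9
8442 c [506. -17.] size [ 61.  130.2] yaw -0.125 z 57.0 px [ 212   11   65  141 8442]
```

View pics/end.png

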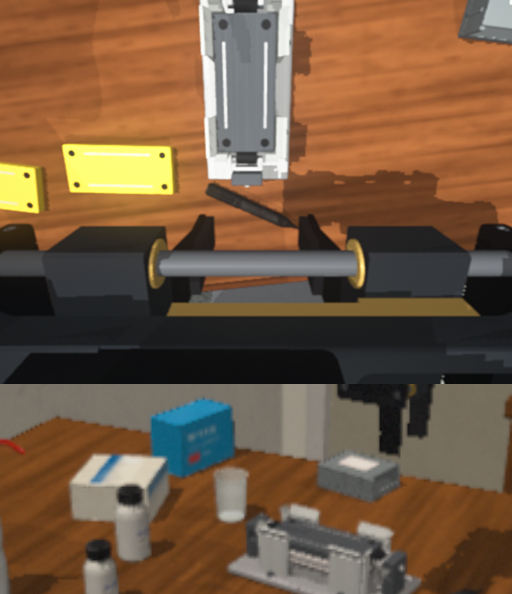

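The picture shows the grey plate in the holder at (246,80), flat at 57 mm along its length (the camera reads about 1 mm low). The bottles and cup are standing where they were and the arm is clear.

```bash
python3 -c "
from plant import *
print(finish_job())"
```

```text
the job is handed in; nothing more can be done
None
```

The filter holder is loaded and handed in at about 33 s: the cassette was pressed flat on the seat first, then the end plate pressed flat on top of it, with the bottles and cup still standing where they were.

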